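# Clamp a spice jar in the jar-holding ratchet clamp

### The job

Stand the spice jar upright in the jar clamp, up against its fixed V-shaped jaw, and let go of it. Then pump the clamp's trigger back toward its handle, stroke by stroke, until the moving pad reaches the jar and presses it into the V so that the sprung gap behind the pad is about half closed, never letting it close by more than three quarters, which would crack the glass. Move the jaw by the trigger only, leave the other things alone, and finish while still holding the trigger pulled, so that the pad keeps pressing.

Things in the scene. Friction and masses are not known exactly. Their poses are not given: they have to be found in the camera images.
- jar: small glass spice jar with a black cap, upright cylinder 40 mm across and 105 mm tall, 0.11 kg; origin at the centre of its underside
- clamp: bench jar clamp fixed to the worktop: wooden base 270 x 80 x 12 mm with a toothed steel rod along it, black handle and trigger at one end, fixed aluminium V jaw (64 mm high) at the other. Origin on the worktop under the trigger's pivot; its -y axis runs along the rod from trigger to V jaw. Base spans y +73 to -197 mm; the rod sticks out behind to y +90 mm, z 20 to 32 mm
- v_seat (a point): on the base's top (12 mm above the worktop), the point where the jar's axis comes to stand when the jar rests against both faces of the V jaw; it lies at (0, -138, 12) mm in the clamp's frame. The V is open toward the trigger
- trigger_tip (a point): middle of the black trigger lever's upper part, 52 mm from its pivot; the lever is 10 mm thick along the rod, 18 mm wide, and ends 10 mm beyond this point. At rest it is 125 mm above the worktop and 10 mm from the pivot toward the jaws, 27 mm clear of the handle
- trigger (a joint): trigger's angle about its pivot (across the clamp, 74 mm above the worktop): 0 at rest (leaning 0.2 rad toward the jaws) to 0.42 rad fully pulled; grows as the top moves toward the handle (21 mm at the tip). A spring returns it (2 to 4 N at the tip); a loaded pull takes up to about 15 N at the tip
- pad (a joint): how far the sprung pad is pushed back on its carrier, in m: 0 with the gap between pad and carrier plate fully open (10 mm), 0.010 with the gap shut; 2.2 N of pressure on the jar per mm. When the trigger is let go the rod slips back and the pressure falls to 3 N or less, so it lasts only while the trigger is held
- pad_face (a point): centre of the flat rubber pad's front face, 47 mm above the worktop; the pad is 32 mm wide and 46 mm high, on a 40 mm wide carrier plate whose top is 70 mm above the worktop. At the start 18 to 30 mm are clear between it and a seated jar
- salt_shaker: bystander: glass salt shaker with grey cap, 44 mm across, 90 mm tall; origin at the centre of its underside
- mug: bystander: cream mug with a handle, 84 x 122 x 106 mm; origin at its underside
- lime: bystander: lime, 55 x 47 x 48 mm; origin at its underside
- handle_top (a point): top of the fixed black handle post behind the trigger, 135 mm above the worktop, 29 mm from the pivot on the side away from the jaws (clamp's +y); the post is 14 mm thick along the rod and 24 mm wide
- rod (a joint): travel of the rod with carrier and pad toward the V jaw, in m (0 to 0.055; starts at 0.004 to 0.016). Pulling the trigger drives it 30 mm per rad by a pawl on 5 mm teeth, about 7 to 12 mm a full stroke; as the trigger returns the pawl clicks back over the teeth and an unloaded rod stays, held by 3 N of friction. The pad meets a seated jar near 0.034
There are look-alikes about, which are no part of the job. What is shaped like the jar but blue or green is not meant.

How it is judged (in metres and radians):
On the way, in this order (a step that is already met when the one before it is completed fails the run):
1. the jar stands upright on the clamp's base, its axis within 15 mm of the V seat, let go (horizontal distance between jar and v_seat below 0.015 m and z of jar in the frame of v_seat below 0.004 m and angle between jar's own z axis and vertical below 0.1 rad and contact force between the fingers and jar below 0.1 N), for 0.3 s.
2. the pad presses the jar with more than 1 N (contact force between pad and jar above 1 N), for 0.1 s.
At the end, for the whole second after the job is handed in: the jar stands upright (within 0.1 rad) on the base in the V (axis within 6 mm of the seat), the pad presses it with 6 to 14.5 N (gap closed by about 2.8 to 6.6 of its 10 mm), the fingers still hold the trigger with more than 1 N and nothing of the robot touches the jar (contact force between pad and jar between 6 and 14.5 N and horizontal distance between jar and v_seat below 0.006 m and z of jar in the frame of v_seat below 0.004 m and angle between jar's own z axis and vertical below 0.1 rad and contact force between the arm and jar below 0.1 N and contact force between the fingers and trigger above 1 N); the arm keeps its last pose, push and grip.
It fails at once if the pad squeezes the jar with more than 16.5 N (gap closed by three quarters) (contact force between pad and jar above 16.5 N).
It fails at once if the robot pushes the rod, its carrier or the pad directly (contact force between any of the fingers, the arm and rod above 2 N).
It fails at once if the jar is tipped over (angle between jar's own z axis and vertical above 0.7 rad).
It fails at once if a bystander is moved by more than 30 mm (distance of any of salt_shaker, mug, lime from where it was at the start of the episode above 0.03 m).
It also fails if it takes over 67 s, if anything falls off the work surface, if the arm or the gripper's body presses on something with over 40 N, if the wrist force passes 120 N, or if a joint passes its speed limit or range.

### The arm

A 7-joint arm with a two-finger parallel gripper is mounted at the origin on a cart in front of the work surface, level with it; the furniture and walls round the work are solid. World frame = base frame: x ahead of the robot, y to its left, z up, the work surface at z = 0. Lengths are in m, angles in degrees, forces in N, time in s.
With the tool pointing down it reaches from about 0.4 to 0.85 m from the base axis. Payload 4.5 kg.
Tool frame: the origin (TCP) lies at the very end of the fingers, on their centre line; the grasp point (between the pads) lies 19 mm behind it; z points along the fingers, y is the line along which they close (so a half turn about z gives the same grasp; the last joint's range is limited). The gripper opens to 85 mm and grips with 20 to 120 N. Pads are 22 mm wide; open, the fingers measure 114 mm over their backs; the gripper's body (76 mm by 85 mm) begins 54 mm behind the grasp point. The pads swing forward as they close: fully open they stand 13 mm farther back than shut.
Start: joints at [-67.62, 39.483, -11.15, 89.685, 9.013, 51.709, -12.324], TCP at [0.218, 0.586, 0.231] pointing down, gripper open.
Joint ranges: [-172.22, 172.22], [-26.19, 119.32], [-84.43, 86.54], [7.71, 146.69], [-57.33, 237.33], [2.42, 119.75], [-152.13, 152.13]. Speed limits (degrees/s): [147.25, 147.25, 180, 180, 180, 180, 180].

### API

Orientations are given as a 3x3 rotation matrix whose columns are the frame's x, y, z axes.
In Python, from station import robot gives the robot as it stands. The module is installed in compiled form; this text tells all that it offers.
- The arm moves only by the shell command python3 -m handwheel 'ROWS'. ROWS is a JSON object of lists of equal length, an entry for each row: "delta_pos": the shift along the tool's x, y, z in cm, a list of three; "yaw": the turn about the tool's z in degrees; "fingers": the closure, from 0 (fully open) to 1 (shut). In form: {"delta_pos": [[dx, dy, dz], ...], "yaw": [yaw, ...], "fingers": [fingers, ...]}. A call has exactly 5 rows; each row is the pose to reach, as a shift and turn from the pose commanded when the call began, along the tool's axes at that moment; what a row does not reach only later rows make up. A row lasts 1/8 s, in which the tool goes at most 62.5 mm and 10.7 degrees, less where a joint would pass 70% of its speed; a pose out of reach is approached as far as the arm can. A call with a gripper value outside its range is refused whole. The fingers move at their own pace and stop on an object; the grip force is fixed at half the most. Time passes only in rows, so rows that repeat a pose let the fingers close, or fill a call up. It gives the time, the measured TCP pose, the force and the opening at its end, in the units of the state.
- robot.observe(): the state, without advancing time (a new reading comes with each control period).
- robot.capture(name): name is "side" or "top" or "wrist"; returns a dict with "pixels" (480x640x3 uint8, red, green, blue), "depth" (480x640 float32, m along the optical axis (not along the pixel's ray), 0 where there is no reading), "camera_matrix" (3x3 intrinsics, pixels), "origin" and "rotation" of the camera in the world. Camera axes: x right, y down, z forward; pixel columns grow to the right and rows downward; lengths in m; the calibration is good to about 2 mm. A picture is of the moment at which its call begins.
- robot.job_done(): hands the job in, once; it reports no verdict.
The state is a dict: "clock": time; "qpos": joint angles; "qvel": joint speeds; "effort": joint torques, N m; "ee_pos": TCP position; "orientation": TCP orientation; "force": force on the tool from outside, world axes, zero at the start; "ft_torque": the same for the moment, N m; "finger_gap": opening from 0.0 (shut) to 1.0 (fully open).
Only numpy, scipy, OpenCV 4.12 (cv2) and the standard library are available. Lean on these libraries where they do the work, as an engineer would, in place of code of your own. Each camera call takes 0.05 s, during which the arm holds its last target. There are 200 camera calls.

## Working session

There is one attempt and no reset: what is moved stays moved. The work goes in short steps, Python scripts to look and compute and a shell command to move; the robot and the scene stay as the last step left them, time stands still between calls to the robot, and variables do not carry over. Pictures are saved under pics/ and viewed, on a budget of 10 in all, crops included, one or two more only if the job needs it, and the job is handed in when it is done.

```bash
mkdir -p pics
python3 - <<'E'
from station import robot
import cv2,numpy as np
s=robot.observe(); print(s)
for n in ("top","side"):
    c=robot.capture(n); np.savez(f"{n}0.npz",**c)
    cv2.imwrite(f"pics/{n}0.png",c["pixels"][:,:,::-1]); print(n,c["camera_matrix"],c["origin"],c["rotation"])
E
```

```text
{'clock': 0.0, 'qpos': array([-67.62251951,  39.53438258, -11.14478139,  89.74604459,
         9.01152782,  51.70982394, -12.32456121]), 'qvel': array([-0.06173128,  0.06722213,  0.01150882,  0.12474342, -0.05194525,
        0.10557025,  0.06989673]), 'effort': array([ 6.06283561e-05, -5.39609921e+01, -1.26662560e+00, -1.58541083e+01,
        9.07609676e-03,  9.55559313e-03, -3.77329528e-06]), 'ee_pos': array([0.21808779, 0.58500555, 0.23046551]), 'orientation': array([[-9.37057555e-01,  3.49174516e-01, -5.44387559e-04],
       [ 3.49174919e-01,  9.37055808e-01, -1.81330619e-03],
       [-1.23038787e-04, -1.88925875e-03, -9.99998208e-01]]), 'force': array([-0.21543194,  0.24274435, -0.0662631 ]), 'ft_torque': array([ 0.0302723 , -0.01387194, -0.01145959]), 'finger_gap': 1.0023553752985062}
top [[468.34161834   0.         321.70242258]
 [  0.         468.34161834 242.3046409 ]
 [  0.           0.           1.        ]] [0.31708058 0.05565689 1.13749241] [[ 0.08767219 -0.9738006   0.20982369]
 [-0.99614681 -0.08618374  0.01624507]
 [ 0.00226393 -0.21043944 -0.97760427]]
side [[571.64310407   0.         321.27157428]
 [  0.         571.64310407 240.45723079]
 [  0.           0.           1.        ]] [0.37932813 1.2879926  0.68560459] [[-0.99112383 -0.03744274  0.12756015]
 [-0.13122652  0.42918854 -0.89363124]
 [-0.02128735 -0.90243849 -0.43029247]]
```

View pics/top0.png

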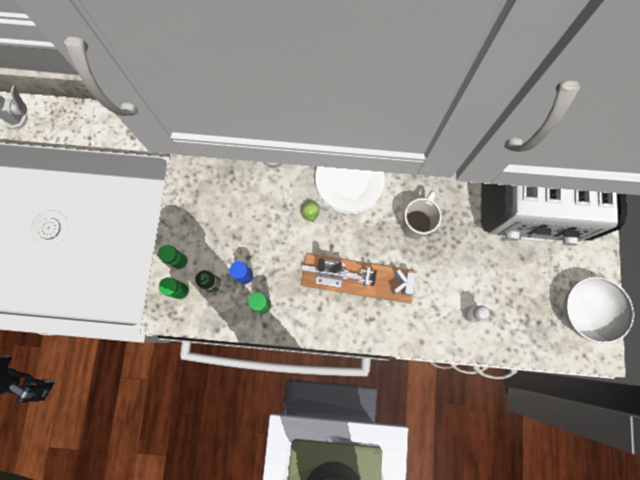

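View pics/side0.png

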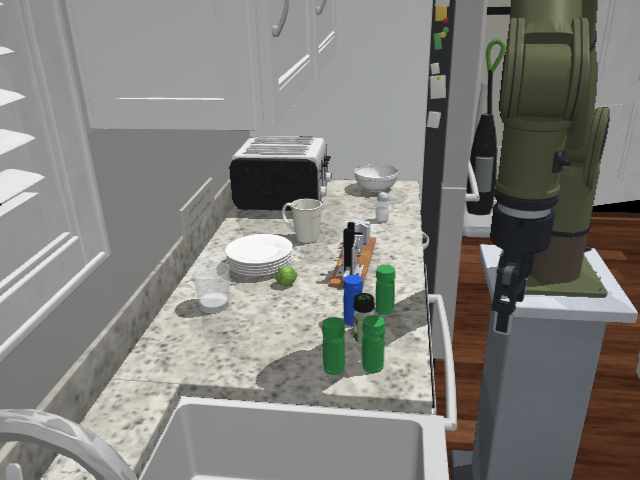

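```bash
cat > h.py <<'E'
import numpy as np,cv2
def ray(c,uv,z):
    d=np.asarray(c["rotation"])@np.linalg.inv(c["camera_matrix"])@np.array([uv[0],uv[1],1.]); o=np.asarray(c["origin"])
    return o+d*(z-o[2])/d[2]
def cloud(c):
    v,u=np.mgrid[:480,:640]; z=c["depth"]
    p=np.stack([u*z,v*z,z],-1)@np.linalg.inv(c["camera_matrix"]).T   # K has unit last row
    return p@np.asarray(c["rotation"]).T+c["origin"]
def blobs(m,amin=15):
    n,l,st,ce=cv2.connectedComponentsWithStats(m.astype(np.uint8))
    return [(l==i,st[i],ce[i]) for i in range(1,n) if st[i][4]>=amin]
E
python3 - <<'E'
import numpy as np,cv2
from h import *
c=dict(np.load("top0.npz")); im=c["pixels"]; hsv=cv2.cvtColor(im,cv2.COLOR_RGB2HSV); P=cloud(c)
roi=np.zeros((480,640),bool); roi[165:335,160:560]=1
H,S,V=[hsv[...,i].astype(int) for i in range(3)]
wood=roi&(H<15)&(S>110)&(V>80)
for m,st,ce in blobs(cv2.morphologyEx(wood.astype(np.uint8),cv2.MORPH_CLOSE,np.ones((9,9))),200):
    r=cv2.minAreaRect(np.argwhere(m)[:,::-1].astype(np.float32)); b=cv2.boxPoints(r)
    w=np.array([ray(c,x,.012) for x in b]); print("wood",st,w[:,:2].round(4).tolist(), "ctr",w.mean(0).round(4),np.linalg.norm(w[1]-w[0]),np.linalg.norm(w[2]-w[1]))
for nm,mk in (("tall>.06",roi&(P[...,2]>.06)&(P[...,2]<.2)),):
    for m,st,ce in blobs(mk):
        q=P[m]; print(nm,st,q[:,2].max().round(3),"mean",q.mean(0).round(3),q.min(0).round(3),q.max(0).round(3),im[m].mean(0).round())
for nm,mk in (("tops",roi&(P[...,2]>.098)&(P[...,2]<.112)),):
    for m,st,ce in blobs(mk):
        (x,y),r=cv2.minEnclosingCircle(np.argwhere(m)[:,::-1].astype(np.float32)); print(nm,st,ray(c,(x,y),.105).round(4),r,im[m].mean(0).round())
cv2.imwrite("pics/c1.png",np.hstack([cv2.resize(im[240:310,295:425],None,fx=5,fy=5,interpolation=2)[:,:,::-1]]))
E
```

```text
wood [ 302  254  112   49 2052] [[0.4495, 0.1152], [0.528, 0.1104], [0.5085, -0.1579], [0.4309, -0.1494]] ctr [ 0.4792 -0.0204  0.012 ] 0.07861740896101799 0.26903023908946216
tall>.06 [ 486  184   74   57 3575] 0.194 mean [ 0.639 -0.36   0.148] [ 0.591 -0.481  0.06 ] [ 0.725 -0.308  0.194] [134. 133. 131.]
tall>.06 [403 190  38  47 642] 0.11 mean [ 0.631 -0.156  0.09 ] [ 0.579 -0.192  0.06 ] [ 0.694 -0.109  0.11 ] [175. 172. 165.]
tall>.06 [160 245  21  21 341] 0.11 mean [0.481 0.413 0.097] [0.463 0.397 0.061] [0.503 0.434 0.11 ] [ 43. 100.  53.]
tall>.06 [316 258  29  20 306] 0.138 mean [0.482 0.051 0.103] [0.468 0.018 0.06 ] [0.499 0.08  0.138] [111. 107. 105.]
tall>.06 [229 261  21  21 326] 0.109 mean [0.458 0.251 0.099] [0.44  0.233 0.06 ] [0.48  0.273 0.109] [ 63. 101. 207.]
tall>.06 [359 267  18  18 125] 0.074 mean [ 0.477 -0.042  0.068] [ 0.458 -0.057  0.06 ] [ 0.497 -0.02   0.074] [167. 161. 161.]
tall>.06 [195 270  22  21 347] 0.111 mean [0.431 0.323 0.099] [0.412 0.306 0.06 ] [0.453 0.347 0.111] [50. 57. 47.]
tall>.06 [394 270  21  24 261] 0.069 mean [ 0.471 -0.129  0.064]
[... 497 characters left out ...]
688 [48. 47. 45.]
tops [404 193  37  42 245] [ 0.6284 -0.1546  0.105 ] 21.56340980529785 [212. 209. 202.]
tops [501 224  34   7  69] [ 0.6122 -0.3674  0.105 ] 16.688419342041016 [113. 112. 110.]
tops [551 230   9   3  16] [ 0.6115 -0.4523  0.105 ] 4.123205661773682 [103. 102. 101.]
tops [160 245  16  18 237] [0.4825 0.4165 0.105 ] 8.94090461730957 [ 43. 105.  55.]
tops [229 261  19  19 257] [0.4595 0.2531 0.105 ] 9.14001178741455 [ 65. 108. 224.]
tops [195 270  19  19 266] [0.4328 0.3257 0.105 ] 9.336177825927734 [43. 52. 41.]
tops [160 277  17  19 257] [0.4103 0.4043 0.105 ] 9.342494010925293 [ 52. 130.  66.]
tops [248 293  19  18 263] [0.3942 0.2027 0.105 ] 9.1948823928833 [ 77. 180.  96.]
```

View pics/c1.png

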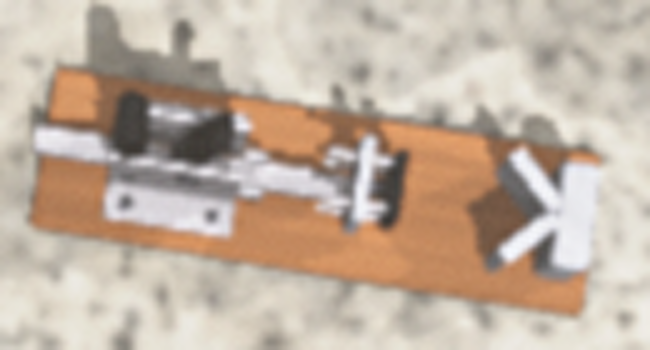

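Top view: the black-capped jar is at about (206,280), among blue and green look-alikes. The clamp base runs from (303,255) to (413,300), with the trigger at the left and the V jaw at the right. I'll move over the jar now, turning the fingers so they close across the clamp.

```bash
python3 -m handwheel '{"delta_pos":[[-2.9,-1.7,0],[-8.8,-5,0],[-14.6,-8.4,0],[-19,-10.9,0],[-23.3,-13.4,0]],"yaw":[10,20,30,40,50],"fingers":[0,0,0,0,0]}'
python3 - <<'E'
from station import robot
s=robot.observe();import numpy as np
R=s["orientation"];print(s["clock"],s["ee_pos"],R,s["qpos"]); print(R.T@(np.array([.4328,.3257,.20])-s["ee_pos"])*100)
print("yaw of y",np.degrees(np.arctan2(R[1,1],R[0,1])))
E
```

```text
clock: 0.72
ee_pos: [0.3913, 0.3762, 0.2311]
orientation: [[-0.328, 0.945, 0.0], [0.945, 0.328, -0.001], [-0.001, -0.0, -1.0]]
force: [-0.9, 0.8, 0.3]
finger_gap: 1.003
0.725 [0.39126326 0.37616793 0.2311351 ] [[-3.27674467e-01  9.44790682e-01  1.00948278e-04]
 [ 9.44790244e-01  3.27674415e-01 -9.34305493e-04]
 [-9.15801292e-04 -2.10773107e-04 -9.99999558e-01]] [-49.74233446  33.15796332   1.58449512 104.39242201  -1.22367265
  42.50236191 -28.38530994]
[-6.12636274  2.27130406  3.1186431 ]
yaw of y 19.12768304366893
```

```bash
python3 -m handwheel '{"delta_pos":[[-1.5,0.6,0],[-4,1.5,0.5],[-6.1,2.3,1.5],[-6.1,2.3,2],[-6.1,2.3,2]],"yaw":[8,16,23.2,23.2,23.2],"fingers":[0,0,0,0,0]}'
python3 - <<'E'
from station import robot
import numpy as np,cv2
from h import *
c=robot.capture("wrist"); np.savez("w1.npz",**c); cv2.imwrite("pics/w1.png",c["pixels"][:,:,::-1])
s=robot.observe();R=s["orientation"];print(s["ee_pos"],R, c["origin"])
P=cloud(c)
for m,st,ce in blobs((P[...,2]>.098)&(P[...,2]<.115)&(c["depth"]>0)&(c["pixels"].max(-1)<110),200):
    (x,y),r=cv2.minEnclosingCircle(np.argwhere(m)[:,::-1].astype(np.float32)); w=ray(c,(x,y),.105);print(st,(x,y),r,w, P[m].min(0),P[m].max(0),R.T@(w-s["ee_pos"])*100)
E
```

```text
clock: 1.35
ee_pos: [0.4307, 0.3299, 0.2108]
orientation: [[0.06, 0.998, -0.002], [0.998, -0.06, 0.0], [-0.0, -0.002, -1.0]]
force: [-0.9, 0.5, 1.0]
finger_gap: 1.002
[0.4308028  0.33025469 0.21113638] [[ 5.98813857e-02  9.98204882e-01 -1.11057635e-03]
 [ 9.98205295e-01 -5.98806237e-02  7.07110076e-04]
 [ 6.39338725e-04 -1.15092593e-03 -9.99999133e-01]] [0.43495596 0.40248393 0.35399154]
[ 304  209   50   52 1575] (328.64208984375, 234.57589721679688) 25.578506469726562 [0.43512894 0.32759371 0.105     ] [0.41578356 0.30638416 0.09801074] [0.4546184  0.34622311 0.10782654] [-0.24650051  0.45998673 10.61296056]
[ 271  348   45   43 1379] (293.3529357910156, 368.8235168457031) 22.86498260498047 [0.39734684 0.20612382 0.105     ] [0.37717085 0.18299041 0.09802931] [0.41642933 0.22293852 0.10754006] [-12.59793383  -2.58407118  10.60856729]
```

View pics/w1.png

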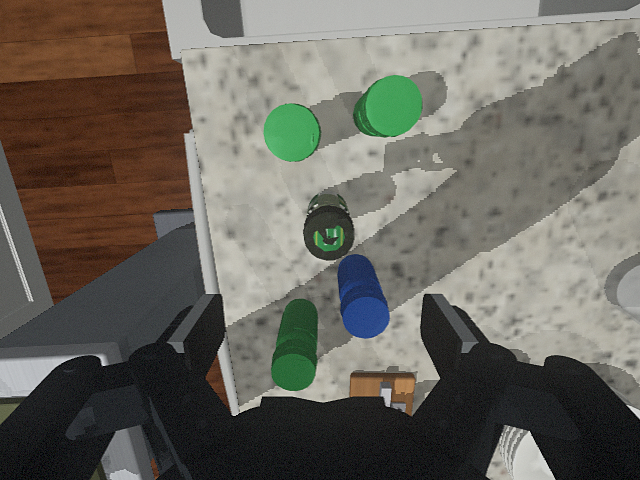

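The jar cap is at (329,235) in the wrist view, which agrees with the top view to about 3 mm. Both sides are clear for the fingers, so I'll go down and grip.

```bash
python3 -m handwheel '{"delta_pos":[[-0.3,0.3,2],[-0.3,0.3,6],[-0.3,0.3,10],[-0.3,0.3,13],[-0.3,0.3,14.3]],"yaw":[0,0,0,0,0],"fingers":[0,0,0,0,0]}'; python3 -m handwheel '{"delta_pos":[[0,0,0],[0,0,0],[0,0,0],[0,0,0],[0,0,0]],"yaw":[0,0,0,0,0],"fingers":[0.3,0.5,0.7,0.85,1]}';python3 -m handwheel '{"delta_pos":[[0,0,0],[0,0,0],[0,0,0],[0,0,0],[0,0,0]],"yaw":[0,0,0,0,0],"fingers":[1,1,1,1,1]}'
```

```text
clock: 2.02
ee_pos: [0.4334, 0.3267, 0.0671]
orientation: [[0.061, 0.998, -0.002], [0.998, -0.061, -0.0], [-0.0, -0.002, -1.0]]
force: [1.3, 0.4, 0.9]
finger_gap: 1.001
clock: 2.65
ee_pos: [0.4354, 0.3265, 0.0698]
orientation: [[0.063, 0.998, 0.002], [0.998, -0.063, 0.002], [0.002, 0.002, -1.0]]
force: [-0.2, -0.3, 6.6]
finger_gap: 0.459
clock: 3.28
ee_pos: [0.4353, 0.3265, 0.0697]
orientation: [[0.063, 0.998, 0.002], [0.998, -0.063, 0.002], [0.002, 0.002, -1.0]]
force: [-0.7, -0.2, 7.3]
finger_gap: 0.462
```

```bash
python3 -m handwheel '{"delta_pos":[[0,0,-1],[0,0,-4],[0,0,-9],[0,0,-14],[-2,0.3,-17]],"yaw":[0,0,0,0,0],"fingers":[1,1,1,1,1]}'; python3 -m handwheel '{"delta_pos":[[-4,0.6,0],[-9,1.4,0],[-14,2.2,0],[-19,3,0],[-22,3.5,0]],"yaw":[0,0,0,0,0.5],"fingers":[1,1,1,1,1]}';python3 - <<'E'
from station import robot
import numpy as np
s=robot.observe();R=s["orientation"];print(s,R.T@(np.array([.4757,-.0915,.235])-s["ee_pos"])*100)
E
```

```text
clock: 3.9
ee_pos: [0.4368, 0.3076, 0.2415]
orientation: [[0.061, 0.998, 0.003], [0.998, -0.061, 0.004], [0.004, 0.003, -1.0]]
force: [0.6, -0.0, -1.6]
finger_gap: 0.458
clock: 4.53
ee_pos: [0.457, 0.0806, 0.239]
orientation: [[0.076, 0.997, 0.0], [0.997, -0.076, -0.001], [-0.001, 0.0, -1.0]]
force: [0.7, 0.0, -0.9]
finger_gap: 0.462
{'clock': 4.525, 'qpos': array([-20.04368544,  27.18248358,   6.45767498, 116.51719707,
        -4.8599336 ,  36.54385632, -14.73916099]), 'qvel': array([28.4794259 , -1.46688498, -2.26730445,  3.1360415 ,  0.04017925,
       -2.53130997, 23.83879938]), 'effort': array([ -1.81514315, -40.15937805,   2.38865487, -12.04280376,
         0.1102508 ,   0.12469464,  -0.34283571]), 'ee_pos': array([0.45704444, 0.08064427, 0.23898702]), 'orientation': array([[ 7.58951951e-02,  9.97115760e-01,  2.82301706e-04],
       [ 9.97115422e-01, -7.58949167e-02, -8.92403030e-04],
       [-8.68403861e-04,  3.49216487e-04, -9.99999562e-01]]), 'force': array([ 0.69606186,  0.04575531, -0.86665209]), 'ft_torque': array([0.0145812 , 0.03635972, 0.01834036]), 'finger_gap': 0.4622588897199958} [-17.02283749   3.16652341   0.41459068]
```

```bash
python3 -m handwheel '{"delta_pos":[[-4,0.8,0],[-9,1.7,0],[-13,2.5,0],[-15.8,3.1,0],[-15.8,3.1,0]],"yaw":[0,0,0,0,0],"fingers":[1,1,1,1,1]}'; python3 -m handwheel '{"delta_pos":[[0,0,0],[0,0,2],[0,0,5],[0,0,6],[0,0,6]],"yaw":[0,0,0,0,0],"fingers":[1,1,1,1,1]}';python3 - <<'E'
from station import robot
import numpy as np,cv2
s=robot.observe();R=s["orientation"];print(s["qvel"].round(1),R,R.T@(np.array([.4757,-.0915,.08])-s["ee_pos"])*100)
for n in("side","top","wrist"):
    c=robot.capture(n);np.savez(n+"2.npz",**c)
    if n=="side": a=cv2.resize(c["pixels"][180:300,310:440],None,fx=4,fy=4,interpolation=2)
    if n=="wrist": b=cv2.resize(c["pixels"],(640,480)) 
cv2.imwrite("pics/s2.png",a[:,:,::-1]);cv2.imwrite("pics/w2.png",b[:,:,::-1])
E
```

```text
clock: 5.15
ee_pos: [0.4766, -0.079, 0.2389]
orientation: [[0.078, 0.997, 0.001], [0.997, -0.078, -0.001], [-0.001, 0.001, -1.0]]
force: [0.2, 0.4, -1.1]
finger_gap: 0.459
clock: 5.78
ee_pos: [0.4766, -0.0751, 0.1781]
orientation: [[0.071, 0.997, -0.001], [0.997, -0.071, 0.001], [0.0, -0.001, -1.0]]
force: [-0.1, 0.1, -1.8]
finger_gap: 0.462
[ 0.2 -1.3  0.5 -1.1  0.1  0.5 -0. ] [[ 7.08043906e-02  9.97489511e-01 -1.18887361e-03]
 [ 9.97490132e-01 -7.08038338e-02  5.04129051e-04]
 [ 4.18686631e-04 -1.22158425e-03 -9.99999166e-01]] [-1.64413147  0.03546726  9.81117231]
```

View pics/w2.png

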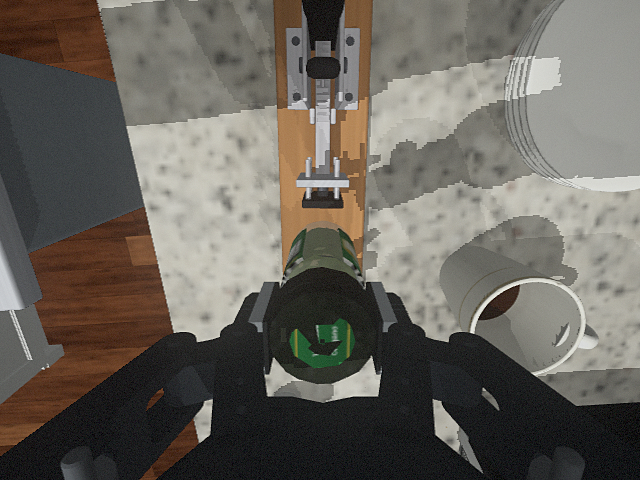

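The wrist view shows the held jar at (322,340), the pad at (322,200), the trigger top at (323,67), and the base edges at columns 278 and 370. I'll measure the clamp axis here.

Run:
```python
import numpy as np,cv2
from h import *
c=dict(np.load("wrist2.npz"));im=c["pixels"];P=cloud(c);hsv=cv2.cvtColor(im,cv2.COLOR_RGB2HSV).astype(int)
wood=(hsv[...,0]<18)&(hsv[...,1]>90)&(abs(P[...,2]-.012)<.006)
L=[];Rr=[]
for r in range(10,215,5):
    u=np.flatnonzero(wood[r,240:400])+240
    if len(u)>3: L.append(ray(c,(u[0],r),.012)[:2]);Rr.append(ray(c,(u[-1],r),.012)[:2])
L=np.array(L);Rr=np.array(Rr)
for A in(L,Rr):
    k=np.polyfit(A[:,1],A[:,0],1);res=A[:,0]-np.polyval(k,A[:,1]);g=abs(res)<.004;k=np.polyfit(A[g,1],A[g,0],1);print("edge slope",k[0],"x at y=0",k[1],"x at -.096",np.polyval(k,-.096),res.std())
for nm,m in(("tr/handle top",(P[...,2]>.115)&(P[...,2]<.142)&(np.arange(480)[:,None]<150)),("carrier/pad top",(P[...,2]>.064)&(P[...,2]<.08)&(np.arange(480)[:,None]<215))):
    for mm,st,ce in blobs(m,30): q=P[mm];print(nm,st,q.mean(0).round(4),q.min(0).round(4),q.max(0).round(4))
# jar tilt/pos: cap top
q=P[(P[...,2]>.2)&(P[...,2]<.225)&(im.max(-1)<120)&(np.arange(480)[:,None]<400)];print(len(q))
c=dict(np.load("top0.npz"));P=cloud(c)
for nm,m in(("tr/handle top",(P[...,2]>.12)&(P[...,2]<.145)),("Vtop",(P[...,2]>.055)&(P[...,2]<.08))):
    m[:250]=0;m[310:]=0;m[:,:300]=0;m[:,420:]=0
    for mm,st,ce in blobs(m,10): q=P[mm];print("T",nm,st,q.mean(0).round(4),q.min(0).round(4),q.max(0).round(4))
```

```text
edge slope 0.07314247457720442 x at y=0 0.44396372620375124 x at -.096 0.4369420486443396 0.00027292873700652707
edge slope 0.0762298418173371 x at y=0 0.522080884355264 x at -.096 0.5147628195407996 0.0002602268428896822
tr/handle top [304   0  40   6 171] [0.488  0.0629 0.1182] [0.4778 0.0618 0.115 ] [0.4984 0.065  0.123 ]
tr/handle top [306  57  35  22 678] [0.4852 0.029  0.1342] [0.4763 0.0241 0.13  ] [0.494  0.0346 0.1372]
carrier/pad top [308  23  31  37 278] [0.4877 0.0609 0.072 ] [0.4765 0.043  0.064 ] [0.4979 0.065  0.08  ]
carrier/pad top [299  57   4  16  57] [0.4715 0.0414 0.0785] [0.4701 0.0371 0.0757] [0.4728 0.0462 0.0799]
carrier/pad top [344  57   4  17  56] [0.5009 0.0392 0.0781] [0.4998 0.0348 0.0733] [0.5022 0.0441 0.0799]
carrier/pad top [305  76   4  29  35] [0.4746 0.0246 0.0744] [0.4718 0.0176 0.0655] [0.4757 0.0349 0.078 ]
carrier/pad top [337  77   5  28  35] [0.4952 0.0233 0.0688] [0.4944 0.0159 0.0647] [0.497  0.0341 0.0783]
carrier/pad top [ 296  160   54   48 1049] [ 0.4799 -0.0431  0.069 ] [ 0.4604 -0.0578  0.064 ] [ 0.5002 -0.021   0.0726]
12139
T tr/handle top [317 258   8  12  70] [0.4852 0.0708 0.1328] [0.4743 0.0635 0.1216] [0.4982 0.0781 0.1376]
T tr/handle top [336 263   6   8  43] [0.4826 0.0317 0.1316] [0.4746 0.0258 0.1204] [0.4918 0.037  0.1372]
T Vtop [324 264  10   3  18] [0.4948 0.0531 0.0694] [0.4923 0.0428 0.058 ] [0.4957 0.0634 0.079 ]
T Vtop [359 267  18  18 131] [ 0.4771 -0.0416  0.0674] [ 0.4581 -0.057   0.0566] [ 0.4975 -0.0198  0.0744]
T Vtop [329 268   3   5  13] [0.4829 0.0483 0.0679] [0.4783 0.046  0.057 ] [0.4888 0.0511 0.0794]
T Vtop [394 270  21  25 278] [ 0.471  -0.1282  0.0636] [ 0.4451 -0.1463  0.0559] [ 0.4981 -0.1016  0.069 ]
T Vtop [316 272  27   6  43] [0.4713 0.0493 0.0699] [0.4681 0.0197 0.0559] [0.4742 0.0803 0.0799]
```

Wrist and top views agree: the clamp origin is at about (0.483, 0.0413) and the V seat at about (0.4758, -0.0963). I'll lower the jar 8 mm short of the seat, then slide it toward the V and set it down.

```bash
python3 -m handwheel '{"delta_pos":[[-1,0.05,0],[-1.3,0.05,3],[-1.3,0.05,6],[-1.3,0.05,8.5],[-1.3,0.05,9.4]],"yaw":[0,0,0,0,0],"fingers":[1,1,1,1,1]}'; python3 -m handwheel '{"delta_pos":[[-0.2,0,0],[-0.5,0,0],[-0.5,0,0.15],[-0.5,0,0.25],[-0.5,0,0.25]],"yaw":[0,0,0,0,0],"fingers":[1,1,1,1,1]}'
```

```text
clock: 6.55
ee_pos: [0.4762, -0.0897, 0.0835]
orientation: [[0.073, 0.997, -0.001], [0.997, -0.073, -0.0], [-0.0, -0.001, -1.0]]
force: [0.4, -0.3, -0.4]
finger_gap: 0.46
clock: 7.18
ee_pos: [0.4762, -0.0938, 0.0819]
orientation: [[0.072, 0.997, 0.0], [0.997, -0.072, 0.0], [0.0, 0.0, -1.0]]
force: [0.3, 0.2, -0.8]
finger_gap: 0.458
```

```bash
python3 -m handwheel '{"delta_pos":[[0,0,0.05],[0,0,0.1],[0,0,0.15],[0,0,0.2],[0,0,0.2]],"yaw":[0,0,0,0,0],"fingers":[1,1,1,1,1]}'
```

```text
clock: 7.8
ee_pos: [0.4762, -0.094, 0.0816]
orientation: [[0.072, 0.997, 0.001], [0.997, -0.072, 0.0], [0.0, 0.001, -1.0]]
force: [-1.4, 1.2, 21.4]
finger_gap: 0.457
```

```bash
python3 -m handwheel '{"delta_pos":[[0,0,-0.12],[0,0,-0.15],[0,0,-0.15],[0,0,-0.15],[0,0,-0.15]],"yaw":[0,0,0,0,0],"fingers":[1,0.5,0.4,0.3,0.2]}'; python3 -m handwheel '{"delta_pos":[[0,0,0],[0,0,-2],[0,0,-6],[0,0,-9],[0,0,-9]],"yaw":[0,0,0,0,0],"fingers":[0.2,0.2,0.2,0.2,0.2]}'
python3 - <<'E'
from station import robot
import numpy as np,cv2
from h import *
c=robot.capture("wrist");np.savez("w3.npz",**c);P=cloud(c);im=c["pixels"]
m=(P[...,2]>.108)&(P[...,2]<.125)&(np.arange(480)[:,None]>200)
for mm,st,ce in blobs(m,200): q=P[mm];print(st,q.mean(0).round(4),q.min(0).round(4),q.max(0).round(4))
cv2.imwrite("pics/w3.png",im[:,:,::-1]); print(robot.observe()["ee_pos"])
E
```

```text
clock: 8.43
ee_pos: [0.476, -0.094, 0.0811]
orientation: [[0.072, 0.997, -0.0], [0.997, -0.072, 0.0], [0.0, -0.0, -1.0]]
force: [0.2, 0.6, 0.6]
finger_gap: 0.802
clock: 9.05
ee_pos: [0.4775, -0.0943, 0.1731]
orientation: [[0.072, 0.997, 0.005], [0.997, -0.072, -0.001], [-0.0, 0.005, -1.0]]
force: [0.7, 0.1, -0.8]
finger_gap: 0.801
[ 289  220   62   64 3104] [ 0.476  -0.0925  0.117 ] [ 0.4562 -0.1142  0.108 ] [ 0.4958 -0.0739  0.12  ]
[ 0.47655182 -0.09401325  0.17187117]
```

View pics/w3.png

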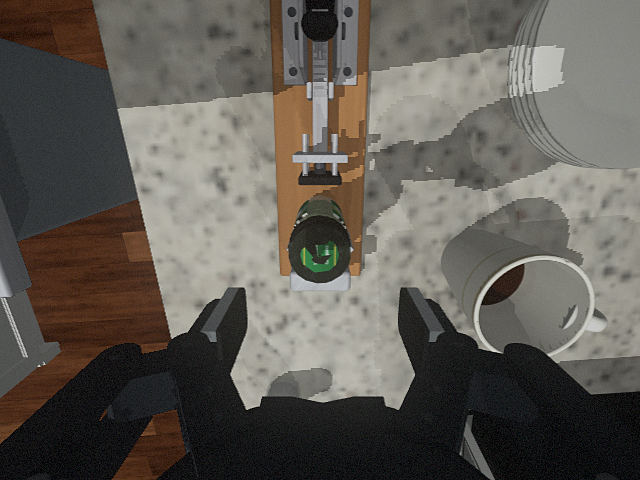

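The jar is standing in the V at about (0.476,-0.094), seen at pixel (320,250), and is clear of the fingers. Next I'll close the fingers and come down in front of the trigger, seen at (320,22).

```bash
python3 -m handwheel '{"delta_pos":[[3,0,0],[7,0,0],[9.9,0,0],[9.9,0,0],[9.9,0,2]],"yaw":[0,0,0,0,0],"fingers":[0.6,1,1,1,1]}'; python3 -m handwheel '{"delta_pos":[[0,0,0],[0,0,2],[0,0,3.8],[0,0,3.8],[0,0,3.8]],"yaw":[0,0,0,0,0],"fingers":[1,1,1,1,1]}'
python3 - <<'E'
from station import robot
import numpy as np,cv2
from h import *
s=robot.observe();R=s["orientation"];y=np.array([.0745,.997,0]);o=np.array([.4861,.0413,0])
d=s["ee_pos"]-o;print("clamp y",d@y,"x",d@[.997,-.0745,0],s["finger_gap"],s["force"])
c=robot.capture("side");np.savez("s3.npz",**c);cv2.imwrite("pics/s3.png",cv2.resize(c["pixels"][190:300,310:420],None,fx=5,fy=5,interpolation=2)[:,:,::-1])
c=robot.capture("wrist");np.savez("w4.npz",**c);cv2.imwrite("pics/w4.png",c["pixels"][:,:,::-1])
E
```

```text
clock: 9.72
ee_pos: [0.4836, 0.0042, 0.151]
orientation: [[0.072, 0.997, 0.001], [0.997, -0.072, -0.001], [-0.0, 0.001, -1.0]]
force: [-0.6, -0.6, -0.2]
finger_gap: 0.002
clock: 10.35
ee_pos: [0.4835, 0.0042, 0.1138]
orientation: [[0.073, 0.997, 0.001], [0.997, -0.073, -0.0], [-0.0, 0.001, -1.0]]
force: [-0.5, 1.1, 0.1]
finger_gap: -0.002
clamp y -0.0371485022294133 x 0.00017249422556137473 -0.0016697420682510687 [-0.49622781  1.1104697   0.08359252]
```

View pics/w4.png

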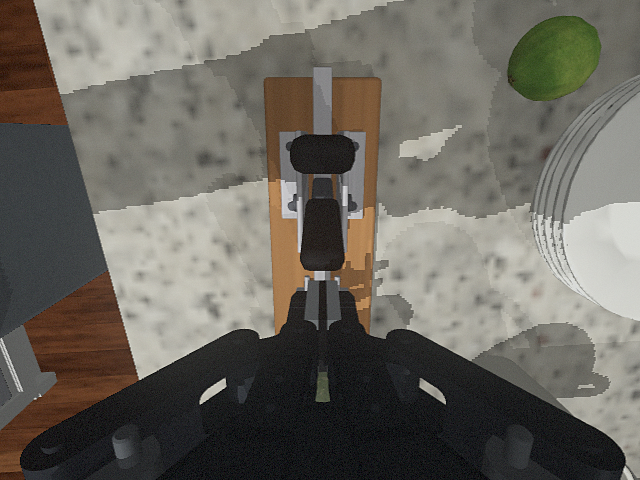

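```bash
cat > st.py <<'E'
from station import robot
import numpy as np,cv2,sys
from h import *
s=robot.observe();y=np.array([.0745,.997,0]);o=np.array([.4861,.0413,0])
print("clamp y",((s["ee_pos"]-o)@y*1000).round(2),"F",s["force"].round(2),"z",s["ee_pos"][2].round(4))
t=sys.argv[1]
for n in("side","top","wrist"):
    c=robot.capture(n);np.savez(f"{n}_{t}.npz",**c)
E
python3 -m handwheel '{"delta_pos":[[0.4,0,0],[0.8,0,0],[1.1,0,0],[1.4,0,0],[1.4,0,0]],"yaw":[0,0,0,0,0],"fingers":[1,1,1,1,1]}'; python3 st.py a; python3 -m handwheel '{"delta_pos":[[0.4,0,0],[0.8,0,0],[1.2,0,0],[1.5,0,0],[1.5,0,0]],"yaw":[0,0,0,0,0],"fingers":[1,1,1,1,1]}'; python3 st.py b
python3 - <<'E'
import numpy as np,cv2
a=[cv2.resize(np.load(f)["pixels"][200:280,330:410],None,fx=5,fy=5,interpolation=2) for f in("s3.npz","side_b.npz")]
cv2.imwrite("pics/sab.png",np.hstack(a)[:,:,::-1])
E
```

```text
clock: 11.08
ee_pos: [0.4843, 0.0182, 0.1134]
orientation: [[0.073, 0.997, 0.0], [0.997, -0.073, -0.001], [-0.001, 0.0, -1.0]]
force: [-0.6, -2.8, 2.5]
finger_gap: -0.003
clamp y -23.17 F [-0.61 -2.77  2.48] z 0.1134
clock: 11.85
ee_pos: [0.4854, 0.0335, 0.1134]
orientation: [[0.072, 0.997, 0.0], [0.997, -0.072, -0.001], [-0.001, 0.0, -1.0]]
force: [0.3, -5.4, 4.6]
finger_gap: -0.002
clamp y -7.88 F [ 0.31 -5.37  4.64] z 0.1134
```

View pics/sab.png

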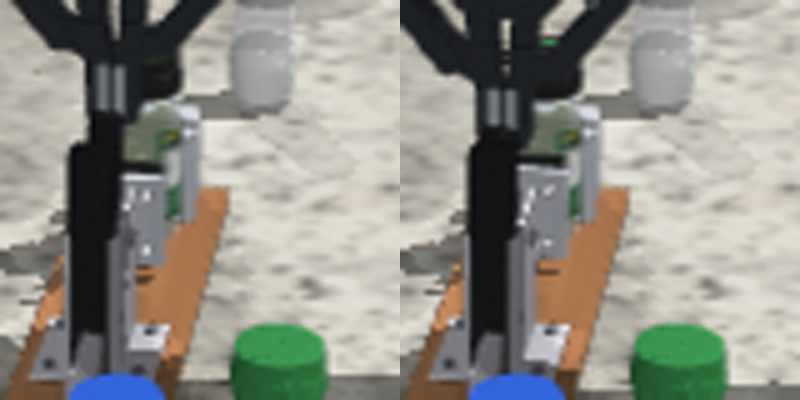

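The stroke moved the carrier's lower-right corner from (163,262) to about (168,258). I'll measure the carrier face from side-view depth.

```bash
cat > car.py <<'E'
import numpy as np,sys
from h import *
o=np.array([.4832+.0031,.0413,0])
def rd(f):
    c=dict(np.load(f));P=cloud(c);q=P-np.array([.4861,.0413,0]);cy=q@[.0745,.997,0];cx=q@[.997,-.0745,0]
    h=P[...,2]
    r=[]
    for nm,m in(("plate",(cx>8)&(cx<22)&(h>.03)&(h<.068)&(cy>-.115)&(cy<-.05)),("Vback",(cx>12)&(cx<32)&(h>.03)&(h<.07)&(cy<-.13)&(cy>-.2))):
        cx_=cx*1
        m=(cx>(.008))&(cx<.022)&(h>.03)&(h<.068)&(cy>-.115)&(cy<-.05)
    r=cy[m]; 
    j=(h>.105)&(h<.122)&(cy<-.1)&(cy>-.18)&(abs(cx)<.03)
    return len(r),(np.percentile(r,[10,50,90])*1000).round(1) if len(r) else None,"jarcap",j.sum(),(np.percentile(cy[j],[2,50,98])*1000).round(1) if j.sum() else None
for f in sys.argv[1:]: print(f,*rd(f))
E
python3 car.py side0.npz s3.npz side_a.npz side_b.npz top0.npz top_a.npz top_b.npz
```

```text
side0.npz 0 None jarcap 0 None
s3.npz 0 None jarcap 38 [-136.5 -119.7 -111. ]
side_a.npz 0 None jarcap 22 [-135.3 -123.5 -110.5]
side_b.npz 1 [-114.5 -114.5 -114.5] jarcap 17 [-152.8 -132.9 -117.1]
top0.npz 29 [-91.8 -76.  -66.3] jarcap 0 None
top_a.npz 0 None jarcap 0 None
top_b.npz 0 None jarcap 249 [-153.  -136.  -120.3]
```

```bash
python3 - <<'E'
import numpy as np
from h import *
for f in("s3.npz","side_b.npz"):
    c=dict(np.load(f));P=cloud(c);q=P-np.array([.4861,.0413,0])
    for v in(236,240,244,248): 
        u=slice(354,366,2);print(f,v,[(round(float(a@[.997,-.0745,0])*1000),round(float(a@[.0745,.997,0])*1000),round(float(a[2])*1000)) for a in q[v,u]])
E
python3 - <<'E'
import numpy as np,cv2
a=[cv2.resize(np.load(""+f)["pixels"][240:310,295:425],None,fx=5,fy=5,interpolation=2) for f in("top_b.npz",)]
cv2.imwrite("pics/tb.png",np.hstack(a)[:,:,::-1])
E
```

```text
s3.npz 236 [(-8, -3, 100), (-2, -75, 66), (-8, -75, 66), (-13, -74, 67), (-17, -80, 65), (-16, -128, 42)]
s3.npz 240 [(-8, -4, 88), (-13, -5, 88), (-10, -61, 61), (-12, -80, 53), (-18, -77, 55), (-16, -124, 32)]
s3.npz 244 [(-12, 18, 88), (-12, -9, 75), (-7, -77, 42), (-13, -75, 44), (-19, -72, 46), (-17, -125, 20)]
s3.npz 248 [(-12, 20, 78), (-15, 7, 72), (-9, -69, 35), (-13, -74, 33), (-19, -72, 34), (-17, -122, 10)]
side_b.npz 236 [(4, -83, 61), (-1, -83, 62), (-6, -83, 62), (-12, -82, 63), (-16, -89, 60), (-17, -122, 45)]
side_b.npz 240 [(4, -85, 49), (-13, -8, 87), (-6, -88, 49), (-12, -82, 52), (-17, -80, 53), (-16, -125, 32)]
side_b.npz 244 [(-11, 12, 85), (-13, -8, 76), (-6, -84, 39), (-11, -89, 37), (-17, -82, 41), (-17, -122, 22)]
side_b.npz 248 [(-12, 21, 79), (-14, 4, 71), (-6, -86, 26), (-13, -77, 31), (-17, -83, 29), (-17, -126, 8)]
```

View pics/tb.png

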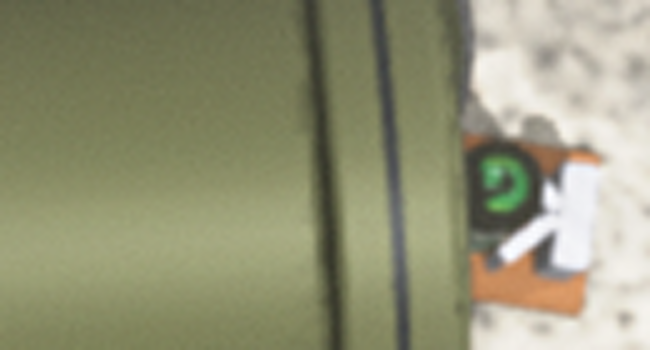

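In the top view the jar stands in the V at (505,185). The plate went from y = -75 to about -83.5, so about 10 mm is left. I'll return the trigger and take a second stroke.

```bash
cat > car.py <<'E'
import numpy as np,sys
from h import *
from station import robot
s=robot.observe()
A=[]
for i in range(int(sys.argv[1])):
    c=robot.capture("side");P=cloud(c);q=P-np.array([.4861,.0413,0]);cy=q@[.0745,.997,0];cx=q@[.997,-.0745,0];h=P[...,2]
    m=(cx>-.019)&(cx<-.004)&(h>.025)&(h<.068)&(cy>-.110)&(cy<-.060); m[:228]=0;m[256:]=0;m[:,:354]=0;m[:,372:]=0
    A.append(np.median(cy[m])*1000)
    cap=(h>.105)&(h<.122)&(cy<-.1)&(cy>-.18)&(abs(cx)<.03)
c=robot.capture("top");P=cloud(c);q=P-np.array([.4861,.0413,0]);cy=q@[.0745,.997,0];h=P[...,2];cx=q@[.997,-.0745,0]
j=(h>.107)&(h<.124)&(cy<-.11)&(cy>-.17)&(abs(cx)<.03)
print("TCP y",((s["ee_pos"]-[.4861,.0413,0])@[.0745,.997,0]*1000).round(2),"F",s["force"].round(2),"plate",np.round(A,1),m.sum(),"jar y",(np.percentile(cy[j],[2,98]).mean()*1000).round(1),"x",(np.percentile(cx[j],[2,98]).mean()*1000).round(1))
E
python3 car.py 3
python3 -m handwheel '{"delta_pos":[[-0.5,0,0],[-1.1,0,0],[-1.7,0,0],[-2.4,0,0],[-2.6,0,0]],"yaw":[0,0,0,0,0],"fingers":[1,1,1,1,1]}' | grep -E "force|pos"; python3 car.py 3
python3 -m handwheel '{"delta_pos":[[0.5,0,0],[1,0,0],[1.3,0,0],[1.6,0,0],[1.6,0,0]],"yaw":[0,0,0,0,0],"fingers":[1,1,1,1,1]}'| grep -E "force|pos"; python3 car.py 3
```

```text
TCP y -7.96 F [-1.27 -4.81  5.  ] plate [-83.8 -84.7 -85. ] 97 jar y -136.8 x -2.7
ee_pos: [0.4834, 0.0076, 0.1132]
force: [-0.0, -0.1, 0.3]
ee_pos: [0.4847, 0.0237, 0.1134]
force: [0.4, -3.7, 2.6]
TCP y -17.61 F [ 0.37 -3.69  2.56] plate [-88.1 -88.8 -87.9] 101 jar y -150.0 x 0.3Traceback (most recent call last):
  File "car.py", line 13, in <module>
    print("TCP y",((s["ee_pos"]-[.4861,.0413,0])@[.0745,.997,0]*1000).round(2),"F",s["force"].round(2),"plate",np.round(A,1),m.sum(),"jar y",(np.percentile(cy[j],[2,98]).mean()*1000).round(1),"x",(np.percentile(cx[j],[2,98]).mean()*1000).round(1))
                                                                                                                                              ~~~~~~~~~~~~~^^^^^^^^^^^^^^
    return _quantile_unchecked(
        a, q, axis, out, overwrite_input, method, keepdims, weights)
    return _ureduce(a,
                    func=_quantile_ureduce_func,
    ...<5 lines>...
                    overwrite_input=overwrite_input,
                    method=method)
    r = func(a, **kwargs)
    result = _quantile(arr,
                       quantiles=q,
    ...<2 lines>...
                       out=out,
                       weights=wgt)
    slices_having_nans = np.isnan(arr[-1, ...])
                                  ~~~^^^^^^^^^
IndexError: index -1 is out of bounds for axis 0 with size 0
```

```bash
sed -i 's/^j=.*/&\nif not j.any(): j[0,0]=1/' car.py
python3 -m handwheel '{"delta_pos":[[0.2,0,0],[0.4,0,0],[0.6,0,0],[0.6,0,0],[0.6,0,0]],"yaw":[0,0,0,0,0],"fingers":[1,1,1,1,1]}' | grep -E "force|pos"; python3 car.py 3
python3 -m handwheel '{"delta_pos":[[0.2,0,0],[0.4,0,0],[0.4,0,0],[0.4,0,0],[0.4,0,0]],"yaw":[0,0,0,0,0],"fingers":[1,1,1,1,1]}'| grep -E "force|pos"; python3 car.py 3
```

```text
ee_pos: [0.4851, 0.0291, 0.1134]
force: [-0.6, -5.2, 4.4]
TCP y -12.22 F [-0.6  -5.18  4.39] plate [-90.9 -90.5 -90.9] 99 jar y -141.8 x -2.7
ee_pos: [0.4853, 0.0328, 0.1134]
force: [-0.4, -6.0, 5.0]
TCP y -8.52 F [-0.45 -6.03  4.99] plate [-93.  -93.9 -93.7] 99 jar y -137.2 x -2.6
```

```bash
python3 -m handwheel '{"delta_pos":[[-0.5,0,0],[-1.1,0,0],[-1.7,0,0],[-2.4,0,0],[-2.6,0,0]],"yaw":[0,0,0,0,0],"fingers":[1,1,1,1,1]}' | grep -E "force|pos"; python3 car.py 2
python3 -m handwheel '{"delta_pos":[[0.4,0,0],[0.8,0,0],[1.1,0,0],[1.2,0,0],[1.2,0,0]],"yaw":[0,0,0,0,0],"fingers":[1,1,1,1,1]}'| grep -E "force|pos"; python3 car.py 2
python3 -m handwheel '{"delta_pos":[[0.1,0,0],[0.2,0,0],[0.2,0,0],[0.2,0,0],[0.2,0,0]],"yaw":[0,0,0,0,0],"fingers":[1,1,1,1,1]}'| grep -E "force|pos"; python3 car.py 2
```

```text
ee_pos: [0.4834, 0.0076, 0.1132]
force: [-0.1, 0.4, -0.3]
TCP y -33.78 F [-0.09  0.4  -0.35] plate [-93.  -92.9] 105 jar y 720.8 x 371.8
ee_pos: [0.4844, 0.0192, 0.1134]
force: [-0.6, -4.9, 3.6]
TCP y -22.2 F [-0.62 -4.94  3.59] plate [-95.  -94.5] 98 jar y 722.6 x 373.2
ee_pos: [0.4845, 0.0209, 0.1134]
force: [-1.1, -5.5, 4.5]
TCP y -20.41 F [-1.14 -5.52  4.47] plate [-96.2 -95.1] 100 jar y -153.3 x 1.8
```

```bash
python3 -m handwheel '{"delta_pos":[[0.1,0,0],[0.2,0,0],[0.2,0,0],[0.2,0,0],[0.2,0,0]],"yaw":[0,0,0,0,0],"fingers":[1,1,1,1,1]}'| grep -E "force|pos"; python3 car.py 3
python3 -m handwheel '{"delta_pos":[[0.1,0,0],[0.2,0,0],[0.2,0,0],[0.2,0,0],[0.2,0,0]],"yaw":[0,0,0,0,0],"fingers":[1,1,1,1,1]}'| grep -E "force|pos"; python3 car.py 4
python3 - <<'E'
from station import robot
import cv2,numpy as np
c=robot.capture("side"); np.savez("sz.npz",**c)
cv2.imwrite("pics/sz.png",cv2.resize(c["pixels"][205:265,340:390],None,fx=10,fy=10,interpolation=2)[:,:,::-1])
E
```

```text
ee_pos: [0.4846, 0.0226, 0.1134]
force: [-1.1, -6.8, 4.7]
TCP y -18.74 F [-1.06 -6.76  4.72] plate [-96.3 -95.7 -96. ] 89 jar y -151.0 x -0.1
ee_pos: [0.4848, 0.0243, 0.1135]
force: [-1.8, -7.1, 5.9]
TCP y -17.09 F [-1.82 -7.14  5.86] plate [-97.4 -97.4 -97.  -97.2] 99 jar y -148.5 x -0.6
```

View pics/sz.png

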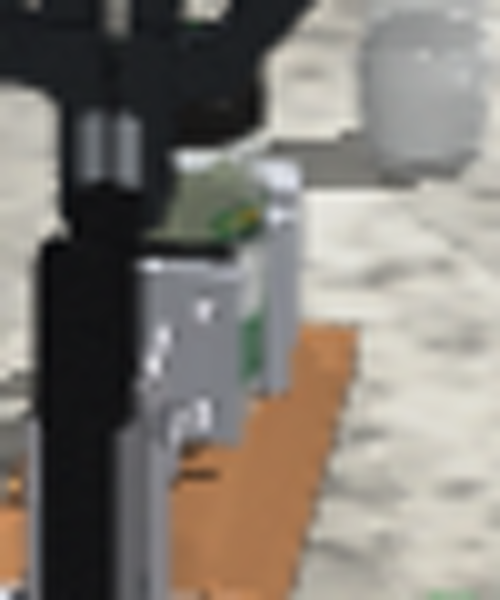

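```bash
python3 -m handwheel '{"delta_pos":[[0.1,0,0],[0.2,0,0],[0.2,0,0],[0.2,0,0],[0.2,0,0]],"yaw":[0,0,0,0,0],"fingers":[1,1,1,1,1]}'| grep -E "force|pos"; python3 car.py 8
python3 -m handwheel '{"delta_pos":[[0,0,0],[0,0,0],[0,0,0],[0,0,0],[0,0,0]],"yaw":[0,0,0,0,0],"fingers":[1,1,1,1,1]}'| grep -E "force|pos"
python3 - <<'E'
from station import robot
import numpy as np
from h import *
# refs: jar body seen in side/top views, and averaged force
F=[]
for i in range(8):
    c=robot.capture("top"); F.append(robot.observe()["force"])
print(np.mean(F,0))
P=cloud(c);q=P-np.array([.4861,.0413,0]);cy=q@[.0745,.997,0];cx=q@[.997,-.0745,0];h=P[...,2]
j=(h>.107)&(h<.124)&(cy<-.11)&(cy>-.17)&(abs(cx)<.03);print(j.sum(),np.percentile(cy[j],[2,98]),np.percentile(cx[j],[2,98]))
E
```

```text
ee_pos: [0.4849, 0.0262, 0.1135]
force: [-1.2, -7.4, 5.7]
TCP y -15.18 F [-1.2  -7.43  5.67] plate [-97.1 -97.3 -96.4 -97.  -97.1 -97.5 -97.5 -96.6] 95 jar y -145.2 x -2.1
ee_pos: [0.4849, 0.0262, 0.1135]
force: [-0.2, -7.2, 5.7]
[-0.60310657 -7.35175503  5.82499301]
137 [-0.15571714 -0.13461895] [-0.02058527  0.01596538]
```

```bash
python3 -m handwheel '{"delta_pos":[[0.1,0,0],[0.15,0,0],[0.15,0,0],[0.15,0,0],[0.15,0,0]],"yaw":[0,0,0,0,0],"fingers":[1,1,1,1,1]}'| grep -E "force|pos"; python3 car.py 10; python3 -m handwheel '{"delta_pos":[[0,0,0],[0,0,0],[0,0,0],[0,0,0],[0,0,0]],"yaw":[0,0,0,0,0],"fingers":[1,1,1,1,1]}'| grep -E "force|pos"; python3 car.py 2
```

```text
ee_pos: [0.4849, 0.0266, 0.1135]
force: [-0.2, -8.6, 5.5]
TCP y -14.7 F [-0.23 -8.62  5.54] plate [-96.9 -97.3 -97.7 -97.2 -96.9 -97.  -98.4 -97.3 -97.3 -98.1] 98 jar y -144.1 x -2.2
ee_pos: [0.4849, 0.0267, 0.1136]
force: [-0.9, -8.5, 6.6]
TCP y -14.69 F [-0.93 -8.49  6.56] plate [-97.2 -97.6] 99 jar y -144.3 x -2.5
```

```bash
python3 -m handwheel '{"delta_pos":[[0.05,0,0],[0.1,0,0],[0.15,0,0],[0.15,0,0],[0.15,0,0]],"yaw":[0,0,0,0,0],"fingers":[1,1,1,1,1]}'| grep -E "force|pos"; python3 car.py 12
```

```text
ee_pos: [0.485, 0.0274, 0.1136]
force: [-1.0, -10.8, 7.3]
TCP y -13.93 F [ -1.04 -10.77   7.29] plate [-97.2 -97.7 -97.4 -98.1 -97.9 -97.4 -97.4 -96.9 -97.5 -97.3 -97.  -98. ] 94 jar y -142.2 x -2.8
```

```bash
python3 -m handwheel '{"delta_pos":[[0.05,0,0],[0.1,0,0],[0.15,0,0],[0.15,0,0],[0.15,0,0]],"yaw":[0,0,0,0,0],"fingers":[1,1,1,1,1]}'| grep -E "force|pos"; python3 car.py 12
```

```text
ee_pos: [0.4851, 0.0285, 0.1137]
force: [-0.3, -11.5, 7.1]
TCP y -12.85 F [ -0.31 -11.54   7.12] plate [-98.5 -98.1 -98.1 -97.8 -98.2 -98.7 -98.5 -97.5 -97.5 -98.1 -98.3 -98.4] 92 jar y -140.9 x -2.7
```

```bash
python3 -m handwheel '{"delta_pos":[[0.03,0,0],[0.06,0,0],[0.06,0,0],[0.06,0,0],[0.06,0,0]],"yaw":[0,0,0,0,0],"fingers":[1,1,1,1,1]}'| grep -E "force|pos"; python3 car.py 12; python3 -m handwheel '{"delta_pos":[[0,0,0],[0,0,0],[0,0,0],[0,0,0],[0,0,0]],"yaw":[0,0,0,0,0],"fingers":[1,1,1,1,1]}'; python3 car.py 1
python3 - <<'E'
from station import robot
import cv2,numpy as np
c=robot.capture("side");t=robot.capture("top")
a=cv2.resize(c["pixels"][200:280,330:410],(400,400),interpolation=2);b=cv2.resize(t["pixels"][250:310,370:430],(400,400),interpolation=2)
cv2.imwrite("pics/fin.png",np.hstack([a,b])[:,:,::-1])
E
```

```text
ee_pos: [0.4851, 0.0289, 0.1137]
force: [-0.8, -11.2, 6.9]
TCP y -12.41 F [ -0.83 -11.19   6.85] plate [-98.8 -98.9 -98.4 -97.9 -98.4 -97.9 -98.4 -98.2 -98.5 -97.7 -97.9 -97.6] 93 jar y -140.3 x -3.0
clock: 28.08
ee_pos: [0.4851, 0.0289, 0.1137]
orientation: [[0.076, 0.997, -0.0], [0.997, -0.076, -0.004], [-0.004, 0.0, -1.0]]
force: [-0.6, -12.1, 7.5]
finger_gap: 0.002
TCP y -12.4 F [ -0.64 -12.07   7.48] plate [-98.3] 93 jar y -140.3 x -2.7
```

View pics/fin.png

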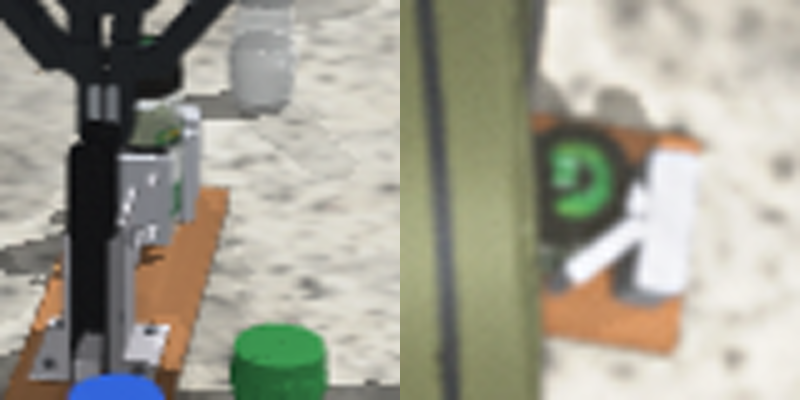

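The jar is upright in the V, at (160,100) in the side crop and (590,175) in the top crop. The pad is pressed against it and the trigger is held with about 12 N. I'm handing in.

```bash
python3 -c "
from station import robot
print(robot.job_done()); print(robot.observe()['force'])"
```

```text
the job is handed in; nothing more can be done
None
the job is handed in; nothing more can be done
```

I stood the jar in the V, let go of it, and pumped the trigger from the front with closed fingers: two full strokes, then a third that I held partway. I handed in at about 29 s of the 67 s. No verdict was reported.

**Last checks**
- **Jar:** upright. When I released it, it stood about 2 mm short of the seat. After pressing, its visible back edge had moved about 2.7 mm further into the V.
- **Trigger:** held with about 12 N along the rod (about 14 N total), steady over the last hold.
- **Pad pressure:** I could only estimate this indirectly.
  - Trigger force above the unloaded strokes gives about 9 N.
  - Carrier travel since first contact is about 3.8 to 4.8 mm, which gives about 8.5 to 10.5 N, or the gap a bit under half closed. That should be inside the 6 to 14.5 N band.

**Disagreements and gaps**
- **Carrier measurement:** side-view depth readings scatter by about ±0.5 mm per frame, and the exact contact point is uncertain by about 1 mm.
- **Third stroke:** partway through, about 2 mm of tool travel gave no measurable carrier motion. I put this down to the contact moving down the trigger, and the carrier advanced again afterward.
- **Jar position at the end:** the arm hid part of the jar from the top camera, so the last direct reading (about -140 mm along the clamp against -138 mm at the seat) is biased.
- **Bystanders:** nothing suggests any were touched, but I did not measure them again.

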